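Index the module turntable to its empty nest

TASK

Turn the round assembly turntable clockwise (as seen from above) by pushing on its spokes with a fingertip, until the spoke at the empty nest points at the steel mark on the base plate, so that the next module can be loaded there; a small correction back is fine. Push gently, do not touch the three modules or let them leave their nests, pick nothing up, leave everything else on the bench where it stands, and finish with the hand clear.

Things in the scene. Friction and masses are not known exactly. Their poses are not given: they have to be found in the camera images.
- turntable (a joint): how far the turntable has turned since the start, rad; grows clockwise seen from above; 0 at every start, wherever the spokes then point. 0.9 to 2.6 rad clockwise are needed to reach the mark. Bearing friction 0.15 N m (1 to 2 N at a spoke) plus 0.05 N m per rad/s: it does not coast and stays where it is left. Free from -1 to 7 rad
- spokes: the turntable's four flat steel spokes. Origin on the vertical turning axis, 45 mm above the bench; x axis along the spoke at the empty nest, z up; the other spokes, all alike, lie at 90, 180 and 270 degrees. Each is an upright flat bar 10 mm thick, spanning 40 to 64 mm above the bench, standing out of the disc's rim from 92 to 155 mm from the axis
- empty_nest (a point): centre of the floor of the empty nest, on top of the turntable's aluminium disc, 53 mm above the bench and 56 mm from the axis. The disc is 184 mm in diameter. Four alike nests, one just inside each spoke: black square frames, 52 mm outside, 44 mm inside, rim 65 mm above the bench, with a white floor; three hold a module, this one none
- empty_spoke_tip (a point): the outer end of the spoke at the empty nest: 155 mm from the axis, 52 mm above the bench, middle of the bar's thickness
- fixture: the fixed dark grey round base plate under the turntable, 370 mm in diameter, 12 mm thick. Origin at the centre of its underside on the bench, straight under the turning axis. Its x axis points from the axis to the steel mark, z up
- mark_tip (a point): inner point of the steel mark: a fixed pointed block on the rim of the base plate, 28 mm wide, its top 32 mm above the bench, reaching from 154 to 182 mm from the axis, nose towards the axis. The spokes (underside 40 mm up) pass above its height
- module1: small drive module: black round foot 40 mm in diameter and 12 mm high with a dark metal block and a small black cap above, 35 mm high in all, 60 g. Origin at the centre of its underside. Standing loose in the nest 90 degrees anticlockwise of the empty one, 53 mm above the bench, top at 88 mm; may shift 2 mm in its nest
- module2: small drive module: black round foot 40 mm in diameter and 12 mm high with a dark metal block and a small black cap above, 35 mm high in all, 60 g. Origin at the centre of its underside. Standing loose in the nest 180 degrees anticlockwise of the empty one, 53 mm above the bench, top at 88 mm; may shift 2 mm in its nest
- module3: small drive module: black round foot 40 mm in diameter and 12 mm high with a dark metal block and a small black cap above, 35 mm high in all, 60 g. Origin at the centre of its underside. Standing loose in the nest 270 degrees anticlockwise of the empty one, 53 mm above the bench, top at 88 mm; may shift 2 mm in its nest
- glue_bottle: bystander: small red glue bottle with a white cap, 34 mm in diameter, 68 mm high, standing beside the base plate; origin at the centre of its underside
- spare_module: bystander: a fourth small drive module: black round foot 40 mm in diameter and 12 mm high with a dark metal block and a small black cap above, 35 mm high in all, 60 g. Origin at the centre of its underside. Stands on the bench beside the base plate; leave it there
- washer_dish: bystander: steel dish, 56 mm in diameter, 22 mm high, on the bench beside the base plate; origin at the centre of its underside
- screwdriver_a: bystander: screwdriver with an olive handle, 190 mm long, lying on the left of the bench; x axis from handle to tip
- screwdriver_b: bystander: screwdriver with an olive handle, 170 mm long, lying on the left of the bench; x axis from handle to tip
- screw_bin: bystander: blue open bin of screws, 100 x 140 mm, 55 mm high, on the right of the bench; origin at the centre of its underside

How it is judged (in metres and radians):
On the way:
1. the turntable is being turned clockwise by a fingertip on a spoke (contact force between the fingers and spokes above 0.3 N and value of joint turntable above 0.3 rad), for 0.04 s.
At the end, for the whole second after the job is handed in: the outer end of the empty nest's spoke is within 14 mm sideways of the line from the axis through the mark (half the mark's width), on the mark's side; the turntable is at rest; the three modules are seated in their nests (within 8 mm of the nest's centre, not raised by 6 mm) (y of empty_spoke_tip in the frame of fixture between -0.014 and 0.014 m and x of empty_spoke_tip in the frame of fixture above 0.12 m and velocity of joint turntable between -0.05 and 0.05 rad/s and x of module1 in the frame of spokes between -0.008 and 0.008 m and y of module1 in the frame of spokes between 0.048 and 0.064 m and z of module1 in the frame of spokes between 0.002 and 0.014 m and x of module2 in the frame of spokes between -0.064 and -0.048 m and y of module2 in the frame of spokes between -0.008 and 0.008 m and z of module2 in the frame of spokes between 0.002 and 0.014 m and x of module3 in the frame of spokes between -0.008 and 0.008 m and y of module3 in the frame of spokes between -0.064 and -0.048 m and z of module3 in the frame of spokes between 0.002 and 0.014 m); the robot touches nothing.
It fails at once if the turntable is turned the wrong way (more than 0.15 rad anticlockwise of its start) (value of joint turntable below -0.15 rad).
It fails at once if the turntable is shoved or squeezed with more than 40 N (contact force between any of the arm, the fingers and turntable above 40 N).
It fails at once if a module in a nest is touched (contact force between any of the arm, the fingers and module1 above 0.5 N or contact force between any of the arm, the fingers and module2 above 0.5 N or contact force between any of the arm, the fingers and module3 above 0.5 N).
It fails at once if a module is lifted out of its nest (z of any of module1, module2, module3 in the frame of spokes above 0.016 m).
It fails at once if a bystander is moved by more than 20 mm, or lifted (distance of any of glue_bottle, spare_module, washer_dish, screwdriver_a, screwdriver_b, screw_bin from where it was at the start of the episode above 0.02 m).
It also fails if it takes over 54 s, if anything falls off the work surface, if the arm or the gripper's body presses on something with over 40 N, if the wrist force passes 120 N, or if a joint passes its speed limit or range.

ROBOT

A 6-joint arm with a two-finger parallel gripper is mounted at the origin on the work surface. World frame = base frame: x ahead of the robot, y to its left, z up, the work surface at z = 0. Lengths are in m, angles in degrees, forces in N, time in s.
With the tool pointing down it reaches from about 0.275 to 0.975 m from the base axis. Payload 8.4 kg.
Tool frame: the origin (TCP) lies midway between the tips of the shut fingers; the grasp point (between the pads) lies 19 mm behind it; z points along the fingers, y is the line along which they close (so a half turn about z gives the same grasp; the last joint's range is limited). The gripper opens to 92 mm and grips with 3 to 60 N. Pads are 20 mm wide; open, the fingers measure 128 mm over their backs; the gripper's body (75 mm by 189 mm) begins 69 mm behind the grasp point.
Start: joints at [-0.138, 20.225, 93.587, -0, 66.188, -0.138], TCP at [0.625, -0, 0.215] pointing down, gripper open.
Joint ranges: [-150.9, 150.9], [-52.94, 120.26], [3.33, 152.33], [-74.26, 254.26], [0, 154.13], [-172.89, 172.89]. Speed limits (degrees/s): [127.2, 127.2, 159.86, 180, 180, 180].

INTERFACE

Orientations are given as [roll, pitch, yaw] about the fixed x, y, z axes, in that order (R = Rz(yaw) Ry(pitch) Rx(roll)).
In Python, from plant import bot, optics, sign_off gives the robot as it stands. The module is installed in compiled form; this text tells all that it offers.
- The arm moves only by the tool jog_arm, never from a script. Its argument "deltas" is a list of rows, each a list of 7 numbers: the turn, a rotation vector about the world's x, y, z in rad, then the shift along the world's x, y, z in m, then the opening, from -1 (shut) to 1 (fully open), so that 0 is half open. A call has exactly 8 rows; each row shifts and turns the commanded pose from where the row before left it; what a row does not reach is not made up. A row lasts 1/12 s, in which the tool goes at most 41.7 mm and 7.16 degrees, less where a joint would pass 70% of its speed; a pose out of reach is approached as far as the arm can. A call with a gripper value outside its range is refused whole. The fingers move at their own pace and stop on an object; "squeeze" is the grip in N (left out, the last holds). Time passes only in rows, so rows that do not move let the fingers close, or fill a call up. It gives the time, the measured TCP pose, the force, the opening and the grip force at its end, in the units of the state.
- bot.get_state(): the state, without advancing time (a new reading comes with each control period).
- optics.get_image(name): name is "scene" or "side" or "wrist"; returns a dict with "pixels" (400x640x3 uint8, blue, green, red), "range_z" (400x640 float32, m along the optical axis (not along the pixel's ray), 0 where there is no reading), "fx", "fy", "cx", "cy" (pixels), "dist" ([k1, k2, p1, p2, k3] as OpenCV has them; the pictures are not rectified), "camera_from_world" (4x4, takes a point from world to camera coordinates). Camera axes: x right, y down, z forward; pixel columns grow to the right and rows downward; lengths in m; the calibration is good to about 2 mm. A picture is of the moment at which its call begins.
- sign_off(): hands the job in; it is judged then, once.
The state is a dict: "time_s": time; "joint_pos": joint angles; "dq": joint speeds; "joint_torque": joint torques, N m; "tool_pos": TCP position; "tool_rot": TCP orientation; "wrist_force": force on the tool from outside, world axes, zero at the start; "ft_torque": the same for the moment, N m; "gripper_width": finger opening in m; "finger_force": force on a finger pad.
Only numpy, scipy, OpenCV 4.12 (cv2) and the standard library are available. Lean on these libraries where they do the work, as an engineer would, in place of code of your own. Each camera call takes 0.05 s, during which the arm holds its last target. There are 200 camera calls.

## Working session

There is one attempt and no reset: what is moved stays moved. The work goes in short steps, Python scripts to look and compute and a tool call to move; the robot and the scene stay as the last step left them, time stands still between calls to the robot, and variables do not carry over. Pictures are saved under pics/ and viewed, at most 10 in all, crops included, and the job is handed in when it is done.

Besides the shell and the picture viewer there is one more tool, called after ">>>" in YAML: its name, and indented under it one key for each argument. jog_arm: Moves the arm, as the interface text tells. Its arguments: {"type":"object","properties":{"deltas":{"type":"array","items":{"type":"array","items":{"type":"number"}}},"squeeze":{"type":"number"}},"required":["deltas"]}

```bash
mkdir -p pics
cat > h.py <<'E'
import numpy as np, cv2
from plant import bot, optics, sign_off
def look(n,f=None):
    d=optics.get_image(n)
    if f: cv2.imwrite('pics/'+f,d['pixels'])
    return d
def cloud(d):
    K=np.array([[d['fx'],0,d['cx']],[0,d['fy'],d['cy']],[0,0,1]])
    v,u=np.mgrid[0:400,0:640]
    p=cv2.undistortPoints(np.stack([u,v],-1).reshape(-1,1,2).astype(float),K,np.array(d['dist'])).reshape(400,640,2)
    z=d['range_z'][...,None].astype(float)
    c=np.concatenate([p*z,z],-1)
    T=np.linalg.inv(d['camera_from_world'])
    w=c@T[:3,:3].T+T[:3,3]
    w[d['range_z']==0]=np.nan
    return w
def project(d,P):
    K=np.array([[d['fx'],0,d['cx']],[0,d['fy'],d['cy']],[0,0,1]]);T=d['camera_from_world']
    return cv2.projectPoints(np.asarray(P,float).reshape(-1,1,3),cv2.Rodrigues(T[:3,:3])[0],T[:3,3],K,np.array(d['dist']))[0].reshape(-1,2)
E
python3 - <<'E'
from h import *
for n in ('scene','side'):
    d=look(n,n+'0.png'); T=np.linalg.inv(d['camera_from_world']); print(n,T[:3,3].round(3),T[:3,2].round(2))
print(bot.get_state())
E
```

```text
scene [1.229 0.881 0.918] [-0.47 -0.65 -0.6 ]
side [0.063 0.847 0.845] [ 0.4  -0.68 -0.62]
{'time_s': 0.1, 'joint_pos': array([-1.37592639e-01,  2.02576260e+01,  9.36244610e+01, -4.42991406e-04,
        6.61897194e+01, -1.38985248e-01]), 'dq': array([-0.0321706 , -0.06105806, -0.08140869,  0.17973828, -0.03981203,
        0.07510586]), 'joint_torque': array([-8.71753400e-04, -5.94903338e+01, -3.34933627e+01,  6.98069832e-02,
        1.83198228e-02, -2.35421521e-05]), 'tool_pos': array([ 6.24545673e-01, -2.35261443e-06,  2.13951152e-01]), 'tool_rot': array([-1.79928193e+02,  2.30877358e-04,  9.00015718e+01]), 'wrist_force': array([-0.87706049, -0.71814833, -0.73008321]), 'ft_torque': array([ 0.00190537, -0.03141545, -0.030249  ]), 'finger_force': 0.0, 'gripper_width': 0.09187189561580447}
```

View pics/scene0.png

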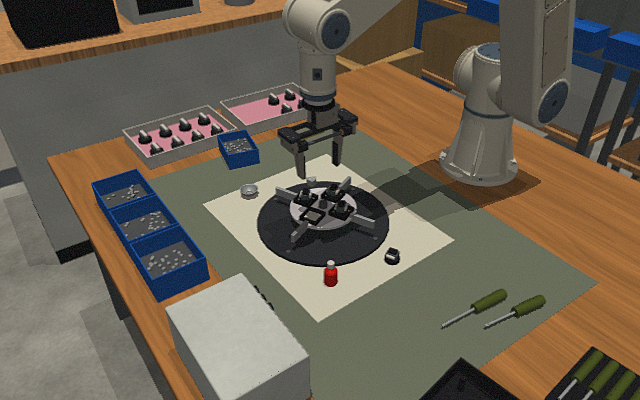

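View pics/side0.png

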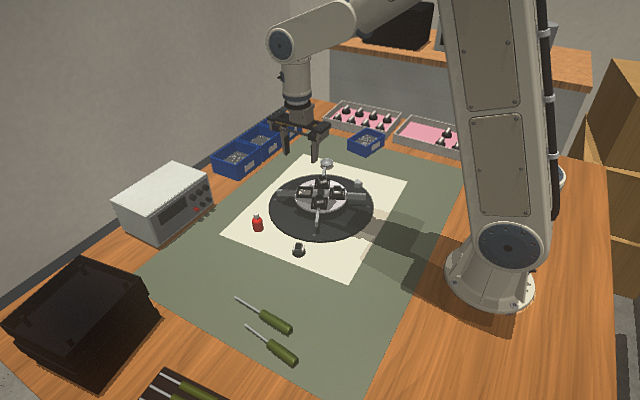

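The scene view shows the disc around (323,212), the empty nest near (312,215), a possible mark near (311,182), the bottle at (331,275), the spare module at (392,256) and the dish at (249,190). Next I'll build a top-down map from the range data.

Run:
```python
from h import *
S=500
out=[]
allp=[];allc=[]
for n in ('scene','side'):
    d=look(n); w=cloud(d).reshape(-1,3); c=d['pixels'].reshape(-1,3)
    m=np.isfinite(w[:,0])&(w[:,2]>-.01)&(w[:,2]<.1); w=w[m];c=c[m]
    # dark base plate: z~12mm, dark
    b=(abs(w[:,2]-.012)<.004)&(c.max(1)<80)&(abs(w[:,0]-.6)<.35)&(abs(w[:,1])<.35)
    pts=w[b][:,:2]
    (cx,cy),r=cv2.minEnclosingCircle(cv2.convexHull(pts.astype(np.float32)))
    print(n,'plate',cx,cy,r,b.sum(), np.median(w[b][:,2]))
    # disc : z~53 bright
    e=(abs(w[:,2]-.053)<.003)&(np.hypot(w[:,0]-cx,w[:,1]-cy)<.11)
    print('disc',cv2.minEnclosingCircle(w[e][:,:2].astype(np.float32)))
    im=np.zeros((S,S,3),np.uint8); x0,y0=.6,0
    o=np.argsort(w[:,2]); w=w[o];c=c[o]
    u=((y0+.25-w[:,1])*1000).round().astype(int); v=((x0+.25-w[:,0])*1000).round().astype(int)
    k=(u>=0)&(u<S)&(v>=0)&(v<S)
    for uu,vv,cc in zip(u[k],v[k],c[k]): cv2.rectangle(im,(int(uu)-1,int(vv)-1),(int(uu)+1,int(vv)+1),cc.tolist(),-1)
    out.append(im[:, 50:450])
cv2.imwrite('pics/top.png',np.hstack(out))
```

```text
scene plate 0.5952879190444946 -0.041972752660512924 0.34044361114501953 4787 0.013742599161212121
disc ((0.5953789949417114, -0.04218507185578346), 0.10941918194293976)
side plate 0.7200412750244141 -0.0601646825671196 0.33459386229515076 3515 0.012350259789403961
disc ((0.6725406646728516, -0.04829399287700653), 0.07862791419029236)
```

View pics/top.png

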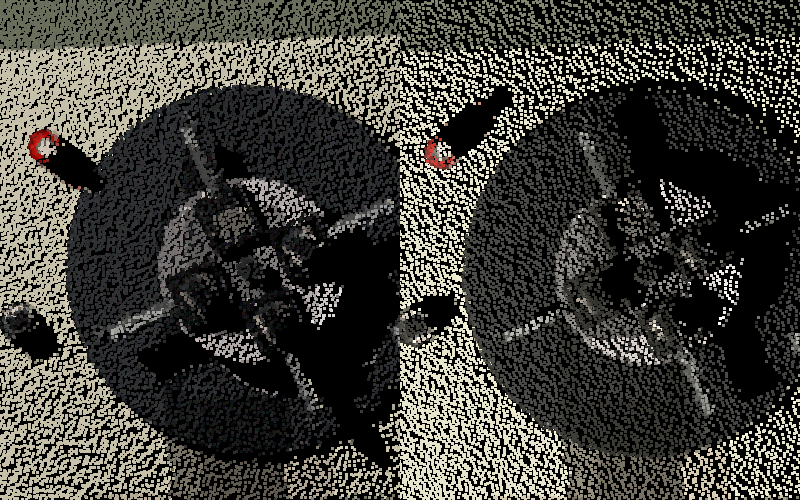

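The top map shows the axis near left-panel px (252,270). The empty nest at (234,218) has a spoke running to (186,125), and the mark seems to be at right-panel (795,340). I'll fit these next.

```bash
cat >> h.py <<'E'
from scipy.optimize import least_squares
def spokes(W,c0):
    """fit axis + spoke phase on tops of spokes (z~.064, outside disc)"""
    r=np.hypot(*(W[:,:2]-c0).T)
    p=W[(abs(W[:,2]-.062)<.005)&(r>.1)&(r<.152)][:,:2]
    def f(q):
        d=p-q[:2]; a=np.arctan2(d[:,1],d[:,0])-q[2]; a=(a+np.pi/4)%(np.pi/2)-np.pi/4
        return np.hypot(*d.T)*np.sin(a)
    d=p-c0; ph=np.angle(np.exp(4j*np.arctan2(d[:,1],d[:,0])).mean())/4
    s=least_squares(f,[*c0,ph],loss='soft_l1',f_scale=.003)
    return s.x,len(p),np.sqrt(np.mean(s.fun**2))
E
python3 - <<'E'
from h import *
A=[]
for n in ('scene','side'):
    d=look(n); w=cloud(d).reshape(-1,3); c=d['pixels'].reshape(-1,3)
    m=np.isfinite(w[:,0])&(np.hypot(w[:,0]-.58,w[:,1]+.052)<.25)&(w[:,2]<.1);w=w[m];c=c[m]; A.append(w)
    c0=np.array([.58,-.052])
    x,k,e=spokes(w,c0); print(n,'axis',x[:2].round(4),'phase deg',np.degrees(x[2]).round(2),k,e.round(4))
    # plate edge
    b=(abs(w[:,2]-.0125)<.004)&(c.max(1)<85); q=w[b][:,:2]; t=np.arctan2(*(q-c0).T[::-1]); r=np.hypot(*(q-c0).T)
    E=[]
    for s in np.arange(-np.pi,np.pi,.1):
        j=(t>=s)&(t<s+.1)&(r<.2)
        if j.sum()>10: E.append(q[j][np.argmax(r[j])])
    E=np.array(E); s=least_squares(lambda v:np.hypot(*(E-v[:2]).T)-.185,c0,loss='soft_l1',f_scale=.003); print('plate',s.x.round(4))
    r=np.hypot(*(w[:,:2]-s.x).T)
    mk=(r>.15)&(r<.19)&(w[:,2]>.026)&(w[:,2]<.036)
    g=w[mk]; a=np.degrees(np.arctan2(*(g[:,:2]-s.x).T[::-1])); 
    h,ed=np.histogram(a,np.arange(-180,181,10)); print('mark hist',[(int(e),int(v)) for e,v in zip(ed,h) if v])
    for lab,lo,hi in (('bottle',.04,.075),):
        pass
    o=(r>.187)&(w[:,2]>.012); 
    a=np.degrees(np.arctan2(*(w[o][:,:2]-s.x).T[::-1])); h,ed=np.histogram(a,np.arange(-180,181,10)); print('others',[(int(e),int(v)) for e,v in zip(ed,h) if v>3])
    for e,v in zip(ed,h):
        if v>15: k=(a>=e)&(a<e+10); print(e,np.median(w[o][k],0).round(3),w[o][k][:,2].max().round(3))
E
```

```text
scene axis [ 0.5821 -0.0481] phase deg 24.43 247 0.0037
plate [ 0.5803 -0.05  ]
mark hist [(-120, 43), (-110, 12)]
others [(-80, 5), (-70, 38), (-60, 4), (50, 108), (60, 46), (90, 46), (100, 99)]
-70 [ 0.679 -0.264  0.021] 0.026
50 [0.71  0.154 0.051] 0.074
60 [0.696 0.162 0.049] 0.071
90 [0.542 0.181 0.022] 0.035
100 [0.532 0.184 0.032] 0.04
side axis [ 0.5765 -0.0464] phase deg 24.53 158 0.0037
plate [ 0.5765 -0.0447]
mark hist [(-120, 31), (-110, 6)]
others [(-80, 4), (-70, 19), (50, 36), (60, 75), (90, 7), (100, 49)]
-70 [ 0.679 -0.261  0.02 ] 0.025
50 [0.698 0.158 0.061] 0.07
60 [0.688 0.163 0.038] 0.069
100 [0.52  0.18  0.031] 0.038
```

>>> jog_arm:
  deltas:
    - [0, 0, 0.081, 0.0076, 0.0041, 0, -1]
    - [0, 0, 0.081, 0.0076, 0.0041, 0, -1]
    - [0, 0, 0.081, 0.0076, 0.0041, 0, -1]
    - [0, 0, 0.081, 0.0076, 0.0041, 0, -1]
    - [0, 0, 0.081, 0.0076, 0.0041, 0, -1]
    - [0, 0, 0.081, 0.0076, 0.0041, 0, -1]
    - [0, 0, 0.081, 0.0076, 0.0041, 0, -1]
    - [0, 0, 0.081, 0.0076, 0.0041, 0, -1]
  squeeze: 10

```text
time_s: 0.97
tool_pos: [0.6861, 0.033, 0.2144]
tool_rot: [-180.0, -0.0, 127.4]
wrist_force: [0.3, -0.3, -1.2]
gripper_width: 0.0409
finger_force: 0.0
```

>>> jog_arm:
  deltas:
    - [0, 0, 0, 0, 0, -0.014, -1]
    - [0, 0, 0, 0, 0, -0.014, -1]
    - [0, 0, 0, 0, 0, -0.014, -1]
    - [0, 0, 0, 0, 0, -0.014, -1]
    - [0, 0, 0, 0, 0, -0.014, -1]
    - [0, 0, 0, 0, 0, -0.014, -1]
    - [0, 0, 0, 0, 0, -0.014, -1]
    - [0, 0, 0, 0, 0, -0.014, -1]

```text
time_s: 1.63
tool_pos: [0.6858, 0.0328, 0.1012]
tool_rot: [-180.0, -0.0, 127.1]
wrist_force: [0.9, -0.8, 0.6]
gripper_width: 0.0004
finger_force: 0.0
```

Run:
```python
from h import *
d=look('scene'); a=d['pixels'][140:290,210:440]; e=look('side')['pixels'][110:260,220:450]
cv2.imwrite('pics/pre.png',cv2.resize(np.vstack([a,e]),None,fx=2,fy=2)[:600])
s=bot.get_state();print(s['tool_pos'],s['tool_rot'],s['gripper_width'])
```

```text
[0.68403928 0.03269282 0.09949588] [-1.79797322e+02 -1.39620694e-01  1.27126171e+02] 0.0005729245974324721
```

View pics/pre.png

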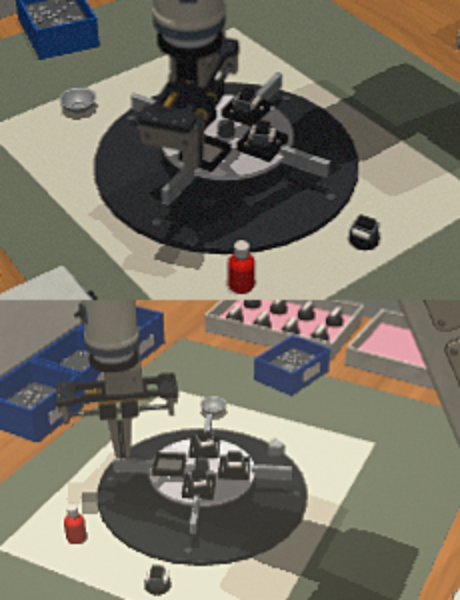

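The crops show the shut fingertip on the anticlockwise side of the empty-nest spoke, whose tip is at (172,190) in the upper crop. The mark is at (275,447) in the lower crop. I'll lower the finger.

>>> jog_arm:
  deltas:
    - [0, 0, 0, 0, 0, -0.007, -1]
    - [0, 0, 0, 0, 0, -0.007, -1]
    - [0, 0, 0, 0, 0, -0.007, -1]
    - [0, 0, 0, 0, 0, -0.007, -1]
    - [0, 0, 0, 0, 0, -0.007, -1]
    - [0, 0, 0, 0, 0, -0.007, -1]
    - [0, 0, 0, 0, 0, -0.007, -1]
    - [0, 0, 0, 0, 0, -0.007, -1]

```text
time_s: 2.4
tool_pos: [0.6858, 0.0328, 0.0458]
tool_rot: [-180.0, -0.0, 127.1]
wrist_force: [-0.2, -0.8, -0.4]
gripper_width: 0.0001
finger_force: 0.0
```

Run:
```python
import numpy as np
c=np.array([.58,-.047]);r=.132
# arc 37 deg -> -99 deg, 3 deg/row (first 8 rows too), rounded, cumulative error free
a=np.radians(37-3*np.arange(0,49)); P=np.c_[c[0]+r*np.cos(a),c[1]+r*np.sin(a)].round(4)
D=np.diff(P,axis=0).round(4)
for i in range(0,48,8): print([[0,0,-.0524,float(x),float(y),0,-1] for x,y in D[i:i+8]], P[i+8])
```

```text
[[0, 0, -0.0524, 0.004, -0.0056, 0, -1], [0, 0, -0.0524, 0.0037, -0.0058, 0, -1], [0, 0, -0.0524, 0.0034, -0.006, 0, -1], [0, 0, -0.0524, 0.0031, -0.0062, 0, -1], [0, 0, -0.0524, 0.0028, -0.0064, 0, -1], [0, 0, -0.0524, 0.0024, -0.0064, 0, -1], [0, 0, -0.0524, 0.0021, -0.0066, 0, -1], [0, 0, -0.0524, 0.0017, -0.0067, 0, -1]] [ 0.7086 -0.0173]
[[0, 0, -0.0524, 0.0014, -0.0068, 0, -1], [0, 0, -0.0524, 0.001, -0.0068, 0, -1], [0, 0, -0.0524, 0.0007, -0.0069, 0, -1], [0, 0, -0.0524, 0.0003, -0.0069, 0, -1], [0, 0, -0.0524, -0.0001, -0.0069, 0, -1], [0, 0, -0.0524, -0.0004, -0.0069, 0, -1], [0, 0, -0.0524, -0.0008, -0.0069, 0, -1], [0, 0, -0.0524, -0.0011, -0.0068, 0, -1]] [ 0.7096 -0.0722]
[[0, 0, -0.0524, -0.0015, -0.0067, 0, -1], [0, 0, -0.0524, -0.0019, -0.0067, 0, -1], [0, 0, -0.0524, -0.0022, -0.0065, 0, -1], [0, 0, -0.0524, -0.0025, -0.0065, 0, -1], [0, 0, -0.0524, -0.0029, -0.0063, 0, -1], [0, 0, -0.0524, -0.0032, -0.0061, 0, -1], [0, 0, -0.0524, -0.0035, -0.0059, 0, -1], [0, 0, -0.0524, -0.0038, -0.0058, 0, -1]] [ 0.6881 -0.1227]
[[0, 0, -0.0524, -0.0041, -0.0056, 0, -1], [0, 0, 
[... 304 characters left out ...]
[0, 0, -0.0524, -0.006, -0.0034, 0, -1], [0, 0, -0.0524, -0.0062, -0.0031, 0, -1], [0, 0, -0.0524, -0.0064, -0.0028, 0, -1], [0, 0, -0.0524, -0.0064, -0.0024, 0, -1], [0, 0, -0.0524, -0.0066, -0.0021, 0, -1], [0, 0, -0.0524, -0.0067, -0.0017, 0, -1], [0, 0, -0.0524, -0.0068, -0.0014, 0, -1], [0, 0, -0.0524, -0.0068, -0.001, 0, -1]] [ 0.5961 -0.178 ]
[[0, 0, -0.0524, -0.0069, -0.0007, 0, -1], [0, 0, -0.0524, -0.0069, -0.0003, 0, -1], [0, 0, -0.0524, -0.0069, 0.0001, 0, -1], [0, 0, -0.0524, -0.0069, 0.0004, 0, -1], [0, 0, -0.0524, -0.0069, 0.0008, 0, -1], [0, 0, -0.0524, -0.0068, 0.0011, 0, -1], [0, 0, -0.0524, -0.0067, 0.0015, 0, -1], [0, 0, -0.0524, -0.0067, 0.0019, 0, -1]] [ 0.5414 -0.1732]
```

>>> jog_arm:
  deltas:
    - [0, 0, -0.052, 0.004, -0.0056, 0, -1]
    - [0, 0, -0.052, 0.0037, -0.0058, 0, -1]
    - [0, 0, -0.052, 0.0034, -0.006, 0, -1]
    - [0, 0, -0.052, 0.0031, -0.0062, 0, -1]
    - [0, 0, -0.052, 0.0028, -0.0064, 0, -1]
    - [0, 0, -0.052, 0.0024, -0.0064, 0, -1]
    - [0, 0, -0.052, 0.0021, -0.0066, 0, -1]
    - [0, 0, -0.052, 0.0017, -0.0067, 0, -1]

```text
time_s: 3.07
tool_pos: [0.709, -0.0168, 0.0459]
tool_rot: [-180.0, -0.0, 103.1]
wrist_force: [-0.1, 1.7, -0.9]
gripper_width: 0.0008
finger_force: 0.7
```

Run:
```python
from h import *
for n in ('scene','side'):
    w=cloud(look(n)).reshape(-1,3); w=w[np.isfinite(w[:,0])]
    x,k,e=spokes(w,np.array([.58,-.047])); print(n,x[:2].round(4),np.degrees(x[2]).round(2),k,e.round(4))
s=bot.get_state();print(s['tool_pos'],s['wrist_force'])
```

```text
scene [ 0.5892 -0.039 ] 10.57 184 0.0069
side [ 0.5761 -0.0431] 6.59 157 0.0073
[ 0.70917676 -0.01767122  0.04612698] [0.85422132 0.57346296 0.74909529]
```

Contact is gentle and the spoke follows as predicted, so I'll continue.

>>> jog_arm:
  deltas:
    - [0, 0, -0.052, 0.0014, -0.0068, 0, -1]
    - [0, 0, -0.052, 0.001, -0.0068, 0, -1]
    - [0, 0, -0.052, 0.0007, -0.0069, 0, -1]
    - [0, 0, -0.052, 0.0003, -0.0069, 0, -1]
    - [0, 0, -0.052, -0.0001, -0.0069, 0, -1]
    - [0, 0, -0.052, -0.0004, -0.0069, 0, -1]
    - [0, 0, -0.052, -0.0008, -0.0069, 0, -1]
    - [0, 0, -0.052, -0.0011, -0.0068, 0, -1]

```text
time_s: 3.83
tool_pos: [0.7104, -0.0714, 0.0464]
tool_rot: [180.0, -0.0, 79.4]
wrist_force: [1.2, 0.8, -0.9]
gripper_width: 0.0003
finger_force: 0.8
```

>>> jog_arm:
  deltas:
    - [0, 0, -0.052, -0.0015, -0.0067, 0, -1]
    - [0, 0, -0.052, -0.0019, -0.0067, 0, -1]
    - [0, 0, -0.052, -0.0022, -0.0065, 0, -1]
    - [0, 0, -0.052, -0.0025, -0.0065, 0, -1]
    - [0, 0, -0.052, -0.0029, -0.0063, 0, -1]
    - [0, 0, -0.052, -0.0032, -0.0061, 0, -1]
    - [0, 0, -0.052, -0.0035, -0.0059, 0, -1]
    - [0, 0, -0.052, -0.0038, -0.0058, 0, -1]

```text
time_s: 4.5
tool_pos: [0.6891, -0.1222, 0.0467]
tool_rot: [179.9, -0.0, 55.6]
wrist_force: [2.7, -0.1, -1.0]
gripper_width: 0.0004
finger_force: 0.8
```

>>> jog_arm:
  deltas:
    - [0, 0, -0.052, -0.0041, -0.0056, 0, -1]
    - [0, 0, -0.052, -0.0044, -0.0053, 0, -1]
    - [0, 0, -0.052, -0.0046, -0.0051, 0, -1]
    - [0, 0, -0.052, -0.005, -0.0048, 0, -1]
    - [0, 0, -0.052, -0.0052, -0.0046, 0, -1]
    - [0, 0, -0.052, -0.0054, -0.0043, 0, -1]
    - [0, 0, -0.052, -0.0056, -0.004, 0, -1]
    - [0, 0, -0.052, -0.0058, -0.0037, 0, -1]

```text
time_s: 5.17
tool_pos: [0.649, -0.1598, 0.0467]
tool_rot: [179.9, -0.1, 31.8]
wrist_force: [3.0, -0.4, 0.3]
gripper_width: 0.0003
finger_force: 0.8
```

>>> jog_arm:
  deltas:
    - [0, 0, -0.052, -0.006, -0.0034, 0, -1]
    - [0, 0, -0.052, -0.0062, -0.0031, 0, -1]
    - [0, 0, -0.052, -0.0064, -0.0028, 0, -1]
    - [0, 0, -0.052, -0.0064, -0.0024, 0, -1]
    - [0, 0, -0.052, -0.0066, -0.0021, 0, -1]
    - [0, 0, -0.052, -0.0067, -0.0017, 0, -1]
    - [0, 0, -0.052, -0.0068, -0.0014, 0, -1]
    - [0, 0, -0.052, -0.0068, -0.001, 0, -1]

```text
time_s: 5.83
tool_pos: [0.597, -0.1778, 0.0468]
tool_rot: [179.9, -0.1, 7.9]
wrist_force: [2.5, -0.9, -0.5]
gripper_width: 0.0003
finger_force: 0.8
```

Run:
```python
from h import *
im=[]
for n in ('scene','side'):
    d=look(n); w=cloud(d); q=w.reshape(-1,3); q=q[np.isfinite(q[:,0])]
    x,k,e=spokes(q,np.array([.58,-.047])); print(n,x[:2].round(4),np.degrees(x[2]).round(2),k,e.round(4))
    r=np.hypot(w[...,0]-.58,w[...,1]+.047); mk=(r>.15)&(r<.187)&(abs(w[...,2]-.031)<.004)
    g=w[mk]; print('mark pts',len(g), np.median(g,0).round(4) if len(g) else '')
    im.append(d['pixels'][140:290,210:440] if n=='scene' else d['pixels'][110:260,220:450])
cv2.imwrite('pics/mid.png',cv2.resize(np.vstack(im),None,fx=2,fy=2))
```

```text
scene [ 0.5852 -0.049 ] 1.46 255 0.0068
mark pts 34 [ 0.5188 -0.2038  0.0324]
side [ 0.5775 -0.0459] -0.05 181 0.0052
mark pts 34 [ 0.5095 -0.2032  0.0316]
```

View pics/mid.png

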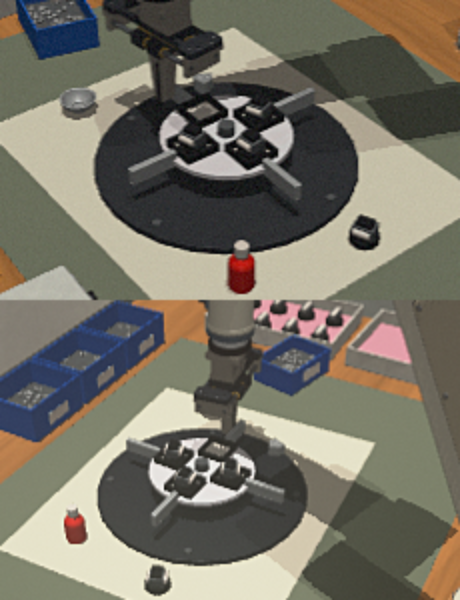

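The empty nest now leads towards the mark, which sits at (203,83) in the upper crop and (275,447) in the lower. About 23° remain, so I'll push 7 rows of 3° and then measure.

>>> jog_arm:
  deltas:
    - [0, 0, -0.052, -0.0069, -0.0007, 0, -1]
    - [0, 0, -0.052, -0.0069, -0.0003, 0, -1]
    - [0, 0, -0.052, -0.0069, 0.0001, 0, -1]
    - [0, 0, -0.052, -0.0069, 0.0004, 0, -1]
    - [0, 0, -0.052, -0.0069, 0.0008, 0, -1]
    - [0, 0, -0.052, -0.0068, 0.0011, 0, -1]
    - [0, 0, -0.052, -0.0067, 0.0015, 0, -1]
    - [0, 0, 0, 0, 0, 0, -1]

```text
time_s: 6.6
tool_pos: [0.5478, -0.1742, 0.0465]
tool_rot: [-180.0, 0.0, -12.9]
wrist_force: [-0.8, 1.0, 0.3]
gripper_width: 0.0007
finger_force: 0.0
```

```bash
cat > m.py <<'E'
from h import *
import sys
s=bot.get_state(); f=s['tool_pos'][:2]; im=[]
for n in ('scene','side'):
    d=look(n); w=cloud(d); q=w.reshape(-1,3); q=q[np.isfinite(q[:,0])&(np.hypot(*(q[:,:2]-f).T)>.045)]
    c0=np.array([.58,-.047])
    x,k,e=spokes(q,c0); print(n,x[:2].round(4),'empty spoke deg',np.degrees(x[2]).round(2)-90,k,e.round(4))
    dd=w[...,:2]-x[:2]; r=np.hypot(dd[...,0],dd[...,1])
    mk=(r>.15)&(r<.188)&(abs(w[...,2]-.032)<.0025)&(abs(np.degrees(np.arctan2(dd[...,1],dd[...,0]))+113)<12)
    g=dd[mk]; a=np.degrees(np.arctan2(g[:,1],g[:,0])); print(' mark top',len(a),np.median(a).round(2),a.min().round(1),a.max().round(1))
    im.append(d['pixels'][150:225,235:350] if n=='scene' else d['pixels'][145:220,280:395])
print(s['tool_pos'],s['wrist_force'])
cv2.imwrite('pics/'+sys.argv[1],cv2.resize(np.vstack(im),None,fx=4,fy=4,interpolation=cv2.INTER_CUBIC))
E
python3 m.py a.png
```

```text
scene [ 0.5826 -0.0494] empty spoke deg -111.78999999999999 197 0.0039
 mark top 1 -117.84 -117.8 -117.8
side [ 0.5764 -0.0447] empty spoke deg -111.61 133 0.0034
 mark top 25 -112.5 -117.7 -107.8
[ 0.54775226 -0.17423236  0.04647484] [-0.83916743  0.97767585  0.3492479 ]
```

View pics/a.png

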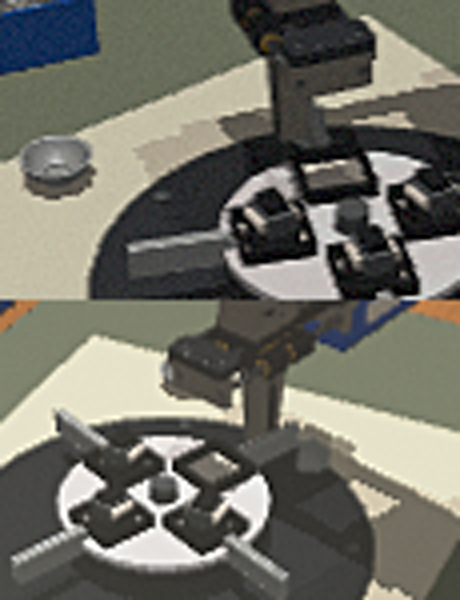

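The side crop shows the empty spoke nearly lined up with the mark at (312,455). I'll back off, rise and measure unobstructed.

>>> jog_arm:
  deltas:
    - [0, 0, 0, 0.006, -0.0015, 0, -1]
    - [0, 0, 0, 0.006, -0.0015, 0, -1]
    - [0, 0, 0, 0.006, -0.0015, 0, -1]
    - [0, 0, 0, 0, 0, 0.02, -1]
    - [0, 0, 0, 0, 0, 0.035, -1]
    - [0, 0, 0, 0, 0, 0.035, -1]
    - [0, 0, 0, 0, 0, 0.035, -1]
    - [0, 0, 0, 0, 0, 0.035, -1]

```text
time_s: 7.37
tool_pos: [0.5671, -0.1793, 0.2083]
tool_rot: [-180.0, -0.0, -12.9]
wrist_force: [1.1, -0.3, -0.2]
gripper_width: 0.0008
finger_force: 0.0
```

>>> jog_arm:
  deltas:
    - [0, 0, 0, 0.02, 0.0, 0.03, -1]
    - [0, 0, 0, 0.03, 0.0, 0.03, -1]
    - [0, 0, 0, 0.03, 0.0, 0.03, -1]
    - [0, 0, 0, 0.03, 0.0, 0.02, -1]
    - [0, 0, 0, 0.03, 0.0, 0.0, -1]
    - [0, 0, 0, 0.02, 0.0, 0.0, -1]
    - [0, 0, 0, 0, 0, 0, -1]
    - [0, 0, 0, 0, 0, 0, -1]

```text
time_s: 8.03
tool_pos: [0.7262, -0.179, 0.3144]
tool_rot: [-180.0, 0.1, -12.8]
wrist_force: [0.0, 0.3, -0.0]
gripper_width: 0.0007
finger_force: 0.0
```

```bash
python3 m.py b.png
```

```text
scene [ 0.5832 -0.0498] empty spoke deg -111.62 225 0.0037
 mark top 14 -110.98 -117.8 -109.4
side [ 0.5763 -0.0453] empty spoke deg -111.65 170 0.0034
 mark top 27 -112.89 -117.1 -107.8
[ 0.72617906 -0.17901372  0.31438377] [ 0.0232434   0.31249583 -0.0202344 ]
```

View pics/b.png

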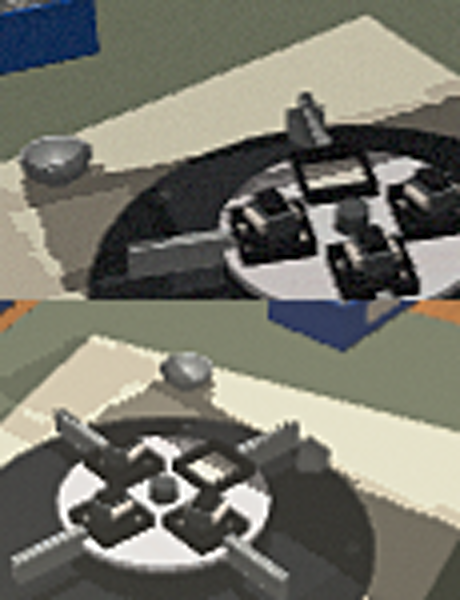

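Unobstructed, the spoke stands over the mark in the upper crop at (305,115). In the lower crop the mark's block spans about (297–330, 437–474). I'll check the mark angle by ray casting.

Run:
```python
from h import *
out=[]
for n,(u0,v0),cx in (('side',(280,145),(.5763,-.0453)),('scene',(235,150),(.5832,-.0498))):
    d=look(n); a=cv2.resize(d['pixels'][v0:v0+75,u0:u0+115],None,fx=4,fy=4,interpolation=cv2.INTER_CUBIC)
    for th,col in ((-111.6,(0,255,0)),(-116,(0,0,255))):
        t=np.radians(th); R=np.array([[np.cos(t),-np.sin(t)],[np.sin(t),np.cos(t)]])
        P=np.array([[.154,0],[.168,.014],[.182,.014],[.182,-.014],[.168,-.014]])@R.T+cx
        b=a.copy()
        uv=((project(d,np.c_[P,np.full(5,.032)])-[u0,v0]+.5)*4).astype(np.int32)
        cv2.polylines(b,[uv],True,col,1); out.append(cv2.resize(b[100:] if n=='side' else b[60:260],None,fx=.85,fy=.85) if 0 else b[60:260])
cv2.imwrite('pics/c.png',np.vstack([np.hstack(out[:2]),np.hstack(out[2:])])[:, :920])
i=cv2.imread('pics/c.png'); cv2.imwrite('pics/c.png',cv2.resize(i,(800,348)))
```

```text
(no output)
```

View pics/c.png

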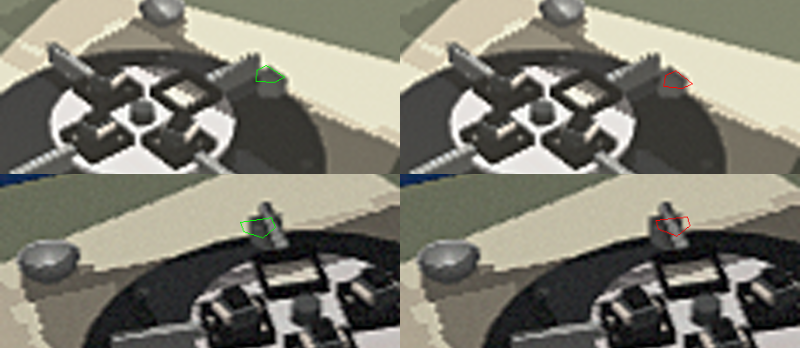

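The green outline, drawn at the spoke's angle, matches the block at (272,78) and (258,227) to within about 1.5°. The tolerance is 5.2°. The hand is clear, so I'm handing in.

```bash
python3 -c "
from plant import sign_off; print(sign_off())"
```

```text
the job is handed in; nothing more can be done
None
```

I turned the turntable about 136° clockwise with gentle fingertip pushes. By my camera measurement the empty nest's spoke points within about 1.5° of the mark (limit about 5.2°), the hand is clear, and the job is handed in, though the hand-in returned no verdict.

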